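Push the plaster bat home into the corner stop

ROBOT

A 7-joint arm with a two-finger parallel gripper is mounted at the origin on the work surface. World frame = base frame: x ahead of the robot, y to its left, z up, the work surface at z = 0. Lengths are in mm, angles in degrees, forces in N, time in s.
With the tool pointing down it reaches from about 425 to 875 mm from the base axis. Payload 4.7 kg.
Tool frame: the origin (TCP) lies on the mounting face of the last link; the fingertips stand 182 mm ahead of it and the grasp point (between the pads) lies 164 mm ahead of it (r.tcp_to_grasp is the distance from the TCP to the grasp point, in mm); z points along the fingers, y is the line along which they close (so a half turn about z gives the same grasp; the last joint's range is limited). The gripper opens to 87 mm and grips with 3 to 60 N. Pads are 19 mm wide; open, the fingers measure 117 mm over their backs; the gripper's body (75 mm by 190 mm) begins 51 mm behind the grasp point.
Start: joints at [73.745, 18.392, -4.016, 83.108, 1.295, 78.541, -3.26], TCP at [190.704, -621.4, 404.787] pointing down, gripper open.
Joint ranges: [-163.93, 163.93], [-17.29, 119.83], [-79.2, 71.16], [3.27, 140.29], [-89.18, 269.18], [5.43, 117.66], [-154.24, 154.24]. Speed limits (degrees/s): [147.25, 147.25, 180, 180, 180, 180, 180].

INTERFACE

Orientations are given as a 3x3 rotation matrix whose columns are the frame's x, y, z axes.
In Python, from workcell import r gives the robot as it stands.
- The arm moves only by the shell command python3 -m pendant 'ROWS' [OPENING] [FORCE]. ROWS is JSON, a list that holds one entry, the list of rows, each a list of 6 numbers: the shift along the tool's x, y, z in cm, then the turn, a rotation vector about the tool's x, y, z in degrees. A call has 1 to 10 rows; each row shifts and turns the commanded pose from where the row before left it, along the tool's axes as they then stand; what a row does not reach is not made up. A row lasts 1/10 s, in which the tool goes at most 50 mm and 8.59 degrees, less where a joint would pass 70% of its speed; a pose out of reach is approached as far as the arm can. A call with a gripper value outside its range is refused whole. OPENING is the gripper command: -1 is shut, 1 is fully open, values between are in proportion, set as the call begins (- or left out, the last holds). The fingers move at their own pace and stop on an object; FORCE is the grip in N (left out, the last holds). Time passes only in rows, so rows that do not move let the fingers close. It gives the time, the measured TCP pose, the force, the opening and the grip force at its end, in the units of the state.
- r.state(): the state, without advancing time (a new reading comes with each control period).
- r.get_image(name): name is "scene" or "top" or "wrist"; returns the picture (384x512x3 uint8, red, green, blue); there is no depth.
- r.camera_info(name): a dict with "fx", "fy", "cx", "cy" (pixels), "R" (3x3) and "t" (3): a world point X has camera coordinates R X + t; the wrist camera has in their place "T_tool_cam" (4x4, takes a point from camera to tool coordinates, whose origin is the TCP and whose axes are the flange's). Camera axes: x right, y down, z forward; pixel columns grow to the right and rows downward; lengths in mm; the calibration is good to about 2 mm. A picture is of the moment at which its call begins: read the wrist's pose just before it. camera_info takes no time and is no camera call.
- r.close_job(): hands the job in; it is judged then, once.
Trained networks look in the newest picture that a camera, given by its name, has taken for a name from the list of things; names that differ only in an ending like _2 or _b are one class to them, and where a whole thing is asked for, a point or a joint stands for the part that bears it (a point fixed in the world has none). Each returns a list of dicts, best first, with "score" (0 to 1); they miss things now and then, are a little off and sometimes report something else, mostly with a low value. They report only what shows in the picture. A call takes as long as a camera call. They do not tell look-alikes from the thing itself.
- r.find_in(thing, camera): "point" ([x, y, z] in mm, in world coordinates, good to about 4 mm: the middle of the surface that is visible of it).
- r.masks_of(thing, camera): "region" (384x512 bool, what is visible of it).
- r.spot_point(thing, camera): "point" ([x, y, z] in mm, in world coordinates, good to about 4 mm: a listed point, or the origin of a listed thing).
The state is a dict: "time_s": time; "joints": joint angles; "joint_vel": joint speeds; "effort": joint torques, N m; "position": TCP position; "eef_rot": TCP orientation; "ft_force": force on the tool from outside, world axes, zero at the start; "moment": the same for the moment, N m; "finger_gap": finger opening in mm; "finger_force": force on a finger pad.
Only numpy, scipy, OpenCV 4.12 (cv2) and the standard library are available. Lean on these libraries where they do the work, as an engineer would, in place of code of your own. Each camera call takes 0.05 s, during which the arm holds its last target. There are 200 camera calls.

TASK

Push the square plaster bat, with the small vase riding on it, along the table until it sits fully home in the corner of the dark wooden corner stop, with two of its edges flush against the two strips. Just push the bat, without lifting or tipping it; do not touch the vase, which must stay standing near the middle of the bat, and leave the cup, jar and bowl where they are. Finish with the hand clear of everything.

Things in the scene. Friction and masses are not known exactly. Their poses are not given: they have to be found in the camera images.
- stop: Fixed L of two dark wooden strips screwed to the table, 25 mm wide, 18 mm high. Origin: inner corner of the L, on the table. One strip's inside face is the plane x = 0, running 240 mm along -y; the other's is the plane y = 0, running 240 mm along -x. The bat belongs inside (x < 0, y < 0 in this frame). The L may be turned; its corner points roughly away from the robot
- bat: White plaster slab, 140 x 140 x 24 mm, edges rounded 3 mm, 0.35 to 0.7 kg, loose on the table, a faint ring on top. Origin: centre of its underside; z up, x, y along its edges. Starts with its centre 120 to 170 mm from each strip face, turned up to 0.3 rad from the stop's axes. Home: origin at x = y = -70 mm in the stop's frame, axes parallel to the stop's
- vase: Small pinkish terracotta vase standing loose on the bat, within 8 mm of its middle: 100 mm tall, foot 38 mm, belly 48 mm and neck 24 mm in diameter, 0.12 kg. Origin: centre of its foot. It slides or topples if the bat is pushed jerkily
- cup: Unglazed off-white cup standing just outside the stop, 66 mm across, 75 mm high. Origin: centre of its underside. Leave alone
- jar: Blue glaze jar with a white cap standing just outside the stop, 60 mm across, 85 mm high. Origin: centre of its underside. Leave alone
- bowl: Small blue bowl standing just outside the stop, 76 mm across, 40 mm high. Origin: centre of its underside. Leave alone
Mind the look-alikes: they are no part of the job. What is shaped like the bat but orange is not meant.

How it is judged (in metres and radians):
At the end, for the whole second after the job is handed in: The bat lies flat and at rest inside the stop, its centre within 4 mm of the home position along each strip's normal and square to the stop within 2 degrees; the vase stands upright on it, within 35 mm of its middle; cup, jar and bowl are within 20 mm of where they stood (x of bat in the frame of stop between -0.074 and -0.066 m and y of bat in the frame of stop between -0.074 and -0.066 m and angle between the x axis of bat and the x axis of stop, either way round below 0.035 rad and height (world z) of bat below 0.004 m and angle between bat's own z axis and vertical below 0.04 rad and horizontal distance between vase and bat below 0.035 m and angle between vase's own z axis and vertical below 0.1 rad and linear speed of bat below 0.01 m/s and linear speed of vase below 0.02 m/s and distance of each of cup, jar, bowl from where it was at the start of the episode below 0.02 m); the robot touches nothing.
It fails at once if the bat is lifted or tipped (height (world z) of bat above 0.01 m or angle between bat's own z axis and vertical above 0.12 rad).
It fails at once if the robot touches the vase (contact force between any of the arm, the fingers and vase above 0.3 N).
It fails at once if the vase topples (angle between vase's own z axis and vertical above 0.5 rad).
It fails at once if the cup, jar or bowl is disturbed (distance of any of cup, jar, bowl from where it was at the start of the episode above 0.02 m).
It also fails if it takes over 61 s, if anything falls off the work surface, if the arm or the gripper's body presses on something with over 40 N, if the wrist force passes 120 N, or if a joint passes its speed limit or range.

## Working session

There is one attempt and no reset: what is moved stays moved. The work goes in short steps, Python scripts to look and compute and a shell command to move; the robot and the scene stay as the last step left them, time stands still between calls to the robot, and variables do not carry over. Pictures are saved under pics/ and viewed, at most 10 in all, crops included, and the job is handed in when it is done.

```bash
mkdir -p pics
python3 - <<'E'
from workcell import r
import cv2,numpy as np
s=r.state();print(s['time_s'],s['position'],np.round(s['eef_rot'],3).tolist(),s['finger_gap'])
for c in("scene","top"):
    im=r.get_image(c);cv2.imwrite(f"pics/{c}0.png",im[:,:,::-1])
    i=r.camera_info(c);print(c,i)
    for t in("stop","bat","vase","cup","jar","bowl"):
        print(t,[(np.round(d['point']).tolist(),round(d['score'],2)) for d in r.spot_point(t,c)][:3])
E
```

```text
0.0 [ 190.62901581 -621.1852111   403.64470562] [[0.956, 0.293, -0.001], [0.293, -0.956, 0.002], [-0.0, -0.002, -1.0]] 87.1363313206962
scene {'fx': 355.06672580145334, 'fy': 355.06672580145334, 'cx': 257.21306302291794, 'cy': 186.08006231254967, 'R': array([[ 0.4619165 ,  0.88687411, -0.00935186],
       [ 0.66393142, -0.35275261, -0.65936384],
       [-0.58807161,  0.29836204, -0.75176584]]), 't': array([-248.03768075, -308.70483666, 1167.3764362 ])}
stop [([693.0, 63.0, 3.0], 0.73)]
bat [([456.0, 56.0, 1.0], 0.9), ([336.0, -225.0, -0.0], 0.84), ([333.0, 296.0, -0.0], 0.75)]
vase [([457.0, 62.0, 25.0], 0.67)]
cup [([526.0, 316.0, 1.0], 0.98)]
jar [([565.0, -190.0, -1.0], 0.94)]
bowl [([622.0, 241.0, -2.0], 0.84)]
top {'fx': 467.2792966605094, 'fy': 467.2792966605094, 'cx': 261.3418547277382, 'cy': 198.05161955923785, 'R': array([[ 0.02354988, -0.99917619,  0.0330505 ],
       [-0.99409159, -0.02690837, -0.10515628],
       [ 0.10595899, -0.03037881, -0.99390634]]), 't': array([ -1.66605499, 548.8543773 , 996.58318363])}
stop [([695.0, 70.0, -1.0], 0.95)]
bat [([333.0, 295.0, 0.0], 0.98), ([336.0, -224.0, 2.0], 0.75), ([459.0, 54.0, -0.0], 0.6)]
vase [([454.0, 63.0, 24.0], 0.69)]
cup [([534.0, 312.0, -2.0], 0.75), ([458.0, 54.0, 2.0], 0.27)]
jar [([562.0, -188.0, 1.0], 0.95)]
bowl [([619.0, 231.0, -0.0], 0.94)]
```

View pics/top0.png

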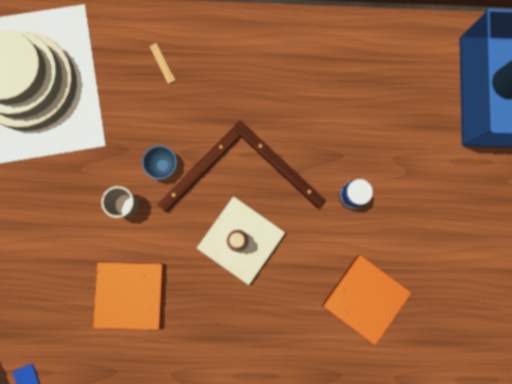

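View pics/scene0.png

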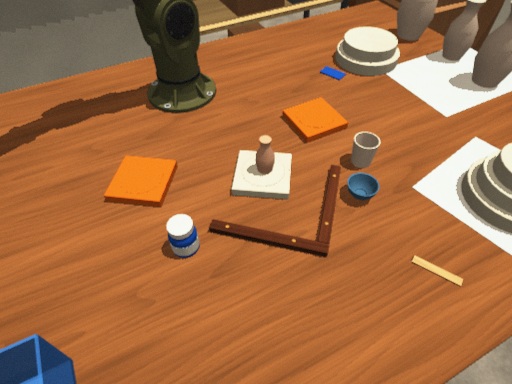

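The white bat carrying the vase, at top pixel (241,240), is the target. The orange slabs at (128,296) and (367,300) are look-alikes, because the description calls for white plaster with a vase on it. The stop's corner is at (240,125). I'll fit both outlines and take one enlarged crop to confirm.

```bash
cat > fit.py <<'E'
from workcell import r
import cv2,numpy as np
from scipy.optimize import minimize
def proj(P,i):
    c=np.asarray(P)@i['R'].T+i['t'];return np.c_[i['fx']*c[:,0]/c[:,2]+i['cx'],i['fy']*c[:,1]/c[:,2]+i['cy']]
def box(x0,x1,y0,y1,h): return np.array([[x,y,z] for x in(x0,x1) for y in(y0,y1) for z in(0,h)],float)
BAT=[box(-70,70,-70,70,24)]; STOP=[box(0,25,-240,25,18),box(-240,25,0,25,18)]
def render(p,parts,i):
    m=np.zeros((384*4,512*4),np.uint8);a=p[2];R=np.array([[np.cos(a),-np.sin(a),0],[np.sin(a),np.cos(a),0],[0,0,1]])
    for b in parts:
        h=cv2.convexHull((4*proj(b@R.T+[p[0],p[1],0],i)+1.5).astype(np.float32));cv2.fillConvexPoly(m,np.round(h).astype(np.int32),255)
    return cv2.resize(m,(512,384),interpolation=cv2.INTER_AREA)/255.
def fit(mask,parts,p0,cam,valid=None):
    i=r.camera_info(cam);V=np.ones(mask.shape) if valid is None else valid
    f=lambda p:np.sum(np.abs(render(p,parts,i)-mask)*V)
    s=minimize(f,p0,method='Nelder-Mead',options=dict(initial_simplex=[p0]+[np.add(p0,d) for d in([12,0,0],[0,12,0],[0,0,.12])],xatol=.05,fatol=.2))
    return s.x,s.fun
def rel(b,s):
    c,n=np.cos(s[2]),np.sin(s[2]);d=b[:2]-s[:2];return [c*d[0]+n*d[1],-n*d[0]+c*d[1],np.degrees((b[2]-s[2]+np.pi/4)%(np.pi/2)-np.pi/4)]
def near(l,p): return min(l,key=lambda d:np.hypot(*(np.argwhere(d['region']).mean(0)[::-1]-p)))['region']
E
python3 - <<'E'
from fit import *
im=r.get_image("top");i=r.camera_info("top")
cv2.imwrite("pics/crop.png",cv2.resize(im[110:300,140:340,::-1],None,fx=3,fy=3))
b=near(r.masks_of("bat","top"),(241,240));s=near(r.masks_of("stop","top"),(240,160))
v=r.masks_of("vase","top");vm=v[0]['region'] if v else np.zeros_like(b)
V=1.-cv2.dilate(vm.astype(np.uint8),np.ones((3,3)))
print(b.sum(),s.sum(),vm.sum())
B,e=fit(b,BAT,[458,55,.7],"top",V);print("bat",B,e)
S,e=fit(s,STOP,[695,68,-.78],"top");print(S,e)
S2,e=fit(s,STOP,[695,68,.78],"top");print("stop alt",S2,e)
for q in(S,S2):print(rel(B,q))
np.save("stop.npy",S2)
E
```

```text
3707 2810 369
bat [455.14586785  54.6865455    0.98655823] 111.85882352941177
[692.16175951  63.27278883  -0.73223332] 206.08627450980396
stop alt [709.48081687  46.31390167   0.84367079] 2716.18431372549
[np.float64(-170.52456034614679), np.float64(-164.83819579227858), np.float64(8.479501573323828)]
[np.float64(-162.8076709336906), np.float64(195.57614820259698), np.float64(8.186847191114735)]
```

View pics/crop.png

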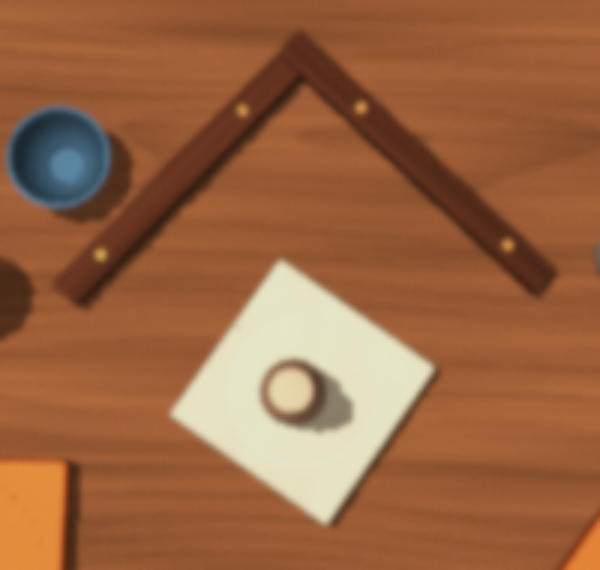

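The crop shows the white slab with the vase at (300,395), which is full-frame (240,242), so it is the right one. The stop's inner corner is at (303,85). In the stop's frame the bat sits at about (-170,-165) mm, turned 8.5°. I'll push its -x face along +x first, then its -y face along +y, with both fingertips spread along the edge each time.

```bash
python3 -m pendant '[[[4.3,-1.9,0,0,0,0],[4.3,-1.9,0,0,0,0],[4.3,-1.9,0,0,0,0],[4.3,-1.9,0,0,0,0],[4.3,-1.9,0,0,0,0],[4.3,-1.9,0,0,0,0],[4.3,-1.9,0,0,0,0],[4.3,-1.9,0,0,0,0],[4.3,-1.9,0,0,0,0],[4.3,-1.9,0,0,0,0]]]' 0
python3 -m pendant '[[[4.3,-1.9,0,0,0,0],[4.3,-1.9,0,0,0,0],[-0.6,-4.6,0,0,0,0],[-0.6,-4.6,0,0,0,0],[-0.6,-4.6,0,0,0,0],[-0.6,-4.6,0,0,0,0],[-0.6,-4.6,0,0,0,0],[-0.6,-4.6,0,0,0,0],[-0.6,-4.6,0,0,0,0],[-0.6,-4.6,0,0,0,0]]]'
python3 -m pendant '[[[-0.6,-4.6,0,0,0,0],[-0.6,-4.6,0,0,0,0],[0,0,0,0,0,-8],[0,0,0,0,0,-8],[0,0,0,0,0,-8],[0,0,0,0,0,-8],[0,0,0,0,0,-8],[0,0,0,0,0,-8],[0,0,0,0,0,-8],[0,0,0,0,0,-8]]]'
python3 -m pendant '[[[0,0,0,0,0,-8],[0,0,0,0,0,-8],[0,0,0,0,0,-8],[0,0,0,0,0,-8],[0,0,0,0,0,-8],[0,0,0,0,0,-8],[0,0,0,0,0,-8],[0,0,0,0,0,0]]]'
cat > where.py <<'E'
from fit import *
S=np.array([692.16,63.27,-.7322])
s=r.state();R=np.array(s['eef_rot']);g=np.array(s['position'])+182*R[:,2]
l=rel(np.r_[s['position'][:2],0],S)[:2];t=rel(np.r_[g[:2],0],S)[:2]
print("t",s['time_s'],"tcp",np.round(s['position'],1),"stopframe tcp",np.round(l,1),"tip",np.round(t,1),"tipz",round(g[2],1),"gap",s['finger_gap'])
print("tool x yaw rel stop",np.degrees(np.arctan2(R[1,0],R[0,0])-S[2]),"zaxis",np.round(R[:,2],3),"F",np.round(s['ft_force'],1),"J",np.round(s['joints'],0))
E
python3 where.py
```

```text
time_s: 1.9
position: [547.2, -312.2, 405.0]
eef_rot: [[0.956, 0.293, 0.0], [0.293, -0.956, -0.001], [0.0, 0.001, -1.0]]
ft_force: [1.0, 0.4, 0.4]
finger_gap: 43.4
finger_force: 0.0
time_s: 2.9
position: [462.1, 87.3, 405.0]
eef_rot: [[0.956, 0.293, 0.001], [0.293, -0.956, -0.001], [0.001, 0.001, -1.0]]
ft_force: [1.2, 0.5, -0.3]
finger_gap: 43.6
finger_force: 0.0
time_s: 3.9
position: [424.7, 170.2, 404.9]
eef_rot: [[0.15, 0.989, 0.0], [0.989, -0.15, -0.0], [-0.0, 0.0, -1.0]]
ft_force: [0.0, 0.1, 0.8]
finger_gap: 43.3
finger_force: 0.0
time_s: 4.7
position: [424.7, 170.2, 404.9]
eef_rot: [[-0.732, 0.681, 0.0], [0.681, 0.732, -0.0], [-0.0, 0.0, -1.0]]
ft_force: [0.5, 0.2, -0.1]
finger_gap: 43.7
finger_force: 0.0
t 4.7 tcp [424.7 170.2 404.9] stopframe tcp [-270.4  -99.3] tip [-270.3  -99.3] tipz 222.9 gap 43.69637161507422
tool x yaw rel stop 179.0426550236984 zaxis [ 0. -0. -1.] F [ 0.5  0.2 -0.1] J [ 12.  -5. -35. 108.  -3.  76.  25.]
```

```bash
python3 -m pendant '[[[0.8,-2,0,0,0,-1],[0,0,0,6,0,0],[0,0.37,3.5,0,0,0],[0,0.37,3.5,0,0,0],[0,0.37,3.5,0,0,0],[0,0.37,3.5,0,0,0],[0,0.37,3.5,0,0,0],[0,0,0,0,0,0]]]' >/dev/null; python3 where.py
```

```text
t 5.5 tcp [403.2 160.1 225.2] stopframe tcp [-279.6 -121.2] tip [-280.5 -141.4] tipz 44.3 gap 43.48640750930257
tool x yaw rel stop 179.86425989754252 zaxis [-0.078 -0.079 -0.994] F [-1.2 -0.5  0.2] J [ 10.   7. -38. 120.   7.  60.  16.]
```

```bash
python3 -m pendant '[[[0,0.19,1.8,0,0,0],[0,0.18,1.7,0,0,0],[0,0,0,0,0,0]]]' >/dev/null; python3 where.py
python3 - <<'E'
from workcell import r
import cv2
im=r.get_image("scene")[100:260,160:380,::-1];cv2.imwrite("pics/s1.png",cv2.resize(im,None,fx=3,fy=3,interpolation=2))
E
```

```text
t 5.8 tcp [405.2 160.8 193.6] stopframe tcp [-278.6 -119.2] tip [-278.8 -138.5] tipz 12.6 gap 43.60569449524124
tool x yaw rel stop 179.90416171636514 zaxis [-0.072 -0.078 -0.994] F [-0.4 -1.1 -0.6] J [  9.  11. -37. 122.  10.  56.  14.]
```

View pics/s1.png

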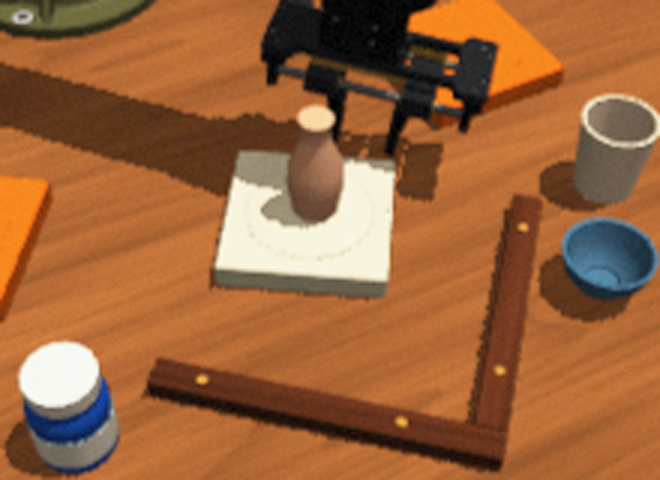

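The fingers are at crop pixels (335,125) and (395,140), just behind the bat's near-left edge and clear of the vase. I'll lower 3 mm and start the slow push.

```bash
python3 -m pendant '[[[-0.2,0.03,0.3,0,0,0],[-0.2,0,0,0,0,0],[-0.2,0,0,0,0,0],[-0.2,0,0,0,0,0],[-0.2,0,0,0,0,0],[-0.2,0,0,0,0,0],[-0.2,0,0,0,0,0],[-0.2,0,0,0,0,0],[-0.2,0,0,0,0,0],[-0.2,0,0,0,0,0]]]' >/dev/null
python3 where.py
python3 -m pendant '[[[-0.25,0,0,0,0,0],[-0.25,0,0,0,0,0],[-0.25,0,0,0,0,0],[-0.25,0,0,0,0,0],[-0.25,0,0,0,0,0],[-0.25,0,0,0,0,0],[-0.25,0,0,0,0,0],[-0.25,0,0,0,0,0],[-0.25,0,0,0,0,0],[-0.25,0,0,0,0,0]]]' >/dev/null
python3 where.py
python3 - <<'E'
from workcell import r
import cv2
im=r.get_image("scene")[100:260,160:380,::-1];cv2.imwrite("pics/s2.png",cv2.resize(im,None,fx=3,fy=3,interpolation=2))
E
```

```text
t 6.85 tcp [419.9 148.1 190.4] stopframe tcp [-259.2 -118.9] tip [-259.5 -138. ] tipz 9.4 gap 43.46297009465054
tool x yaw rel stop 180.0225477011993 zaxis [-0.071 -0.077 -0.994] F [-4.1  2.9  2.3] J [ 10.  12. -36. 121.  11.  56.  15.]
t 7.85 tcp [439.  130.7 190.5] stopframe tcp [-233.4 -119.1] tip [-233.4 -138.1] tipz 9.5 gap 43.73713045815537
tool x yaw rel stop 180.01343333250415 zaxis [-0.07  -0.078 -0.995] F [-1.4  4.4 -0.1] J [ 11.  13. -35. 119.  12.  56.  18.]
```

View pics/s2.png

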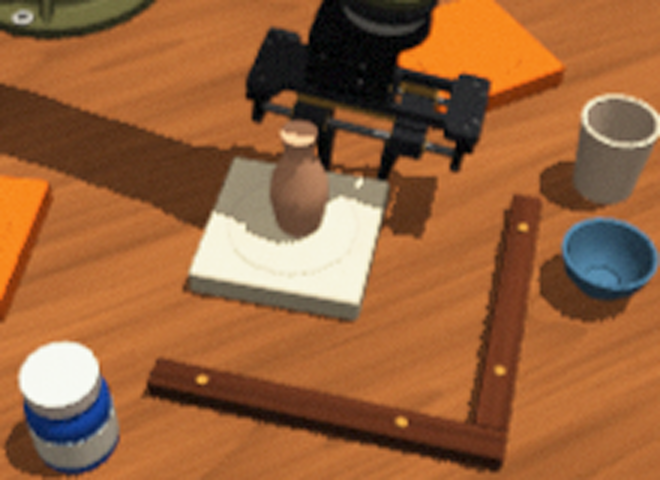

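The bat moves flush with both fingers and the vase is upright at (300,190). I'll keep pushing.

```bash
for k in 1; do python3 -m pendant '[[[-0.25,0,0,0,0,0],[-0.25,0,0,0,0,0],[-0.25,0,0,0,0,0],[-0.25,0,0,0,0,0],[-0.25,0,0,0,0,0],[-0.25,0,0,0,0,0],[-0.25,0,0,0,0,0],[-0.25,0,0,0,0,0],[-0.25,0,0,0,0,0],[-0.25,0,0,0,0,0]]]' >/dev/null; done; python3 where.py
python3 -m pendant '[[[-0.25,0,0,0,0,0],[-0.25,0,0,0,0,0],[-0.25,0,0,0,0,0],[-0.25,0,0,0,0,0],[-0.25,0,0,0,0,0],[-0.25,0,0,0,0,0],[-0.25,0,0,0,0,0],[-0.25,0,0,0,0,0],[-0.25,0,0,0,0,0],[-0.25,0,0,0,0,0]]]' >/dev/null; python3 where.py
python3 - <<'E'
from fit import *
S=np.array([692.16,63.27,-.7322]);r.get_image("top")
for d in r.masks_of("bat","top"):
    c=np.argwhere(d['region']).mean(0)[::-1];print(c,d['region'].sum())
r.get_image("scene")
for d in r.spot_point("vase","scene")+r.spot_point("bat","scene"): print(d['point'],d['score'],rel(np.r_[d['point'][:2],0],S)[:2])
E
```

```text
t 8.9 tcp [456.6 114.3 190.4] stopframe tcp [-209.3 -119.5] tip [-209.7 -138.9] tipz 9.4 gap 43.431751501624355
tool x yaw rel stop 179.96030282668627 zaxis [-0.073 -0.078 -0.994] F [-4.7  5.   2.9] J [ 13.  15. -34. 117.  13.  57.  20.]
t 9.9 tcp [475.1  97.7 190.4] stopframe tcp [-184.4 -119.5] tip [-184.9 -138.9] tipz 9.4 gap 43.84585344789806
tool x yaw rel stop 179.96232854588868 zaxis [-0.073 -0.078 -0.994] F [-4.9  4.3  3.5] J [ 14.  16. -33. 116.  14.  57.  21.]
[366.41599811 299.14369986] 4238
[271.76780186 220.08599931] 2907
[497.2, 7.2, 27.2] 0.88 [np.float64(-107.50961163083988), np.float64(-172.03177005130757)]
[337.4, -225.5, -1.5] 0.6 [np.float64(-70.79207565068648), np.float64(-451.9195199646365)]
[334.1, 293.7, 3.4] 0.59 [np.float64(-420.335347677114), np.float64(-67.9937055407313)]
[498.0, 2.8, 1.1] 0.58 [np.float64(-103.97321466564463), np.float64(-174.76926827131757)]
```

```bash
python3 -m pendant '[[[-0.25,0,0,0,0,0],[-0.25,0,0,0,0,0],[-0.25,0,0,0,0,0],[-0.25,0,0,0,0,0],[-0.25,0,0,0,0,0],[-0.25,0,0,0,0,0],[-0.25,0,0,0,0,0],[-0.25,0,0,0,0,0],[-0.25,0,0,0,0,0],[-0.25,0,0,0,0,0]]]' >/dev/null; python3 where.py
python3 -m pendant '[[[-0.1,0,0,0,0,0],[-0.1,0,0,0,0,0],[-0.1,0,0,0,0,0],[-0.1,0,0,0,0,0],[-0.1,0,0,0,0,0]]]' >/dev/null; python3 where.py
python3 -m pendant '[[[-0.1,0,0,0,0,0],[-0.1,0,0,0,0,0],[0,0,0,0,0,0]]]' >/dev/null; python3 where.py
```

```text
t 11.15 tcp [493.7  81.1 190.4] stopframe tcp [-159.6 -119.4] tip [-160.1 -138.9] tipz 9.4 gap 43.52799020247977
tool x yaw rel stop 179.96762905516636 zaxis [-0.073 -0.078 -0.994] F [-4.8  4.9  4.2] J [ 15.  18. -32. 114.  15.  57.  23.]
t 11.65 tcp [497.3  77.9 190.4] stopframe tcp [-154.7 -119.4] tip [-155.2 -138.8] tipz 9.4 gap 43.67210058776471
tool x yaw rel stop 179.9709389540522 zaxis [-0.074 -0.078 -0.994] F [-5.8  5.4  3.5] J [ 15.  18. -31. 113.  15.  57.  24.]
t 11.95 tcp [497.9  77.5 190.3] stopframe tcp [-154.  -119.3] tip [-155.  -138.9] tipz 9.3 gap 43.48623753978217
tool x yaw rel stop 179.96546413450523 zaxis [-0.076 -0.076 -0.994] F [-8.5  8.   5.9] J [ 15.  18. -31. 113.  15.  58.  24.]
```

```bash
python3 -m pendant '[[[-0.1,0,0,0,0,0],[-0.1,0,0,0,0,0],[0,0,0,0,0,0]]]' >/dev/null; python3 where.py
python3 -m pendant '[[[0.5,0,0,0,0,0],[1.5,0,0,0,0,0],[2.5,0,0,0,0,0],[1,0,0,0,0,0],[0,-0.4,-4,0,0,0],[0,-0.5,-5,0,0,0],[0,-0.5,-5,0,0,0],[0,-0.5,-4.5,0,0,0],[0,0,0,-6,0,0],[0,0,0,0,0,8]]]' >/dev/null; python3 where.py
python3 - <<'E'
from fit import *
S=np.array([692.16,63.27,-.7322]);im=r.get_image("top");cv2.imwrite("pics/t3.png",cv2.resize(im[90:310,130:350,::-1],None,fx=2.7,fy=2.7,interpolation=2))
b=near(r.masks_of("bat","top"),(285,210));v=r.masks_of("vase","top");V=1.-cv2.dilate(v[0]['region'].astype(np.uint8),np.ones((3,3))) if v else None
B,e=fit(b,BAT,[523,-20,.84],"top",V);print(B,e,rel(B,S))
r.get_image("scene")
for d in r.spot_point("vase","scene")[:1]: print(rel(np.r_[d['point'][:2],0],S)[:2])
E
```

```text
t 12.25 tcp [498.5  77.2 190.2] stopframe tcp [-153.4 -119.1] tip [-154.9 -138.9] tipz 9.3 gap 43.23094943874489
tool x yaw rel stop 179.97389644884547 zaxis [-0.079 -0.075 -0.994] F [-11.3  10.4   8.9] J [ 15.  18. -31. 113.  15.  58.  24.]
t 13.25 tcp [461.  111.  378.4] stopframe tcp [-203.8 -119. ] tip [-202.8 -118.2] tipz 196.4 gap 43.55660361102075
tool x yaw rel stop 171.77607206062552 zaxis [ 0.007 -0.    -1.   ] F [-0.5 -1.  -0.7] J [ 18.  -1. -34. 108.  -1.  72.  24.]
[514.75408229 -21.86791857   0.7647882 ] 114.14509803921568 [np.float64(-75.02242554283006), np.float64(-181.9147066168237), np.float64(-4.2288944089754095)]
[np.float64(0.06819639461524118), np.float64(-1.5119025272025104)]
```

View pics/t3.png

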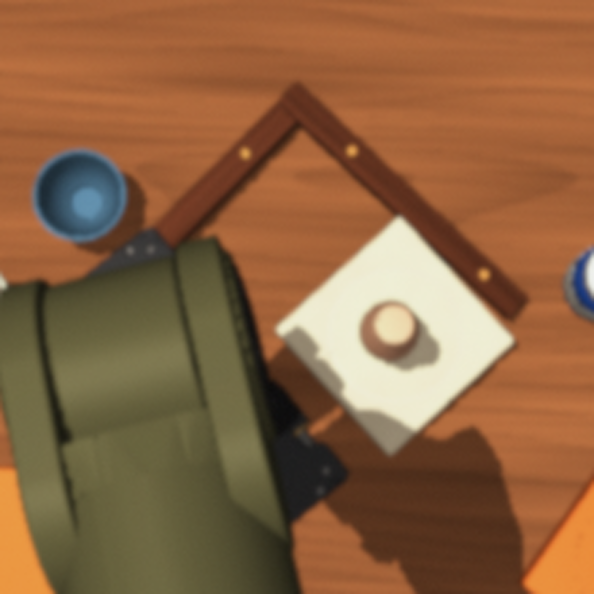

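The picture shows the bat against the right strip, its top corner touching at (398,215), turned about 3–4° clockwise, with the vase at (392,330) near the middle. The +y push, with the fingers spread parallel to the other strip, should square it. I'll go round to that face.

```bash
python3 -m pendant '[[[-2.9,-2.84,0,0,0,0],[-2.9,-2.84,0,0,0,0],[-2.9,-2.84,0,0,0,0],[-2.9,-2.84,0,0,0,0],[-2.9,-2.84,0,0,0,0],[0,0,0,0,0,8],[0,0,0,0,0,8],[0,0,0,0,0,8],[0,0,0,0,0,8],[0,0,0,0,0,8]]]' >/dev/null
python3 -m pendant '[[[0,0,0,0,0,8],[0,0,0,0,0,8],[0,0,0,0,0,8],[0,0,0,0,0,8],[0,0,0,0,0,8],[0,0,0,0,0,1.8],[0,0,0,0,0,0]]]' >/dev/null;python3 where.py
```

```text
t 15.2 tcp [445.4 -90.5 375.5] stopframe tcp [ -80.7 -279.3] tip [ -80.9 -279.5] tipz 193.5 gap 43.52428012948671
tool x yaw rel stop 90.33164101882493 zaxis [-0.001  0.    -1.   ] F [-0.1  0.5  0.1] J [ 33.  -4. -23. 111.  -2.  73. -32.]
```

```bash
python3 -m pendant '[[[0,0,4.5,0,0,0],[0,0,4.5,0,0,0],[0,0,4.5,0,0,0],[0,0,3,0,0,0],[0,0,2,0,0,-0.3],[0,0,0,0,0,0]]]' 0.5 >/dev/null;python3 where.py
python3 -m pendant '[[[0.25,0,0,0,0,0],[0.25,0,0,0,0,0],[0.25,0,0,0,0,0],[0.25,0,0,0,0,0],[0.25,0,0,0,0,0],[0.25,0,0,0,0,0],[0.25,0,0,0,0,0],[0.25,0,0,0,0,0],[0.25,0,0,0,0,0],[0.25,0,0,0,0,0]]]' >/dev/null;python3 where.py
python3 - <<'E'
from workcell import r
import cv2
im=r.get_image("scene")[100:260,160:380,::-1];cv2.imwrite("pics/s4.png",cv2.resize(im,None,fx=3,fy=3,interpolation=2))
E
```

```text
t 15.8 tcp [443.7 -90.1 188.1] stopframe tcp [ -82.3 -280.2] tip [ -83.4 -280.7] tipz 6.1 gap 64.72064389745101
tool x yaw rel stop 90.66120211524483 zaxis [-0.007  0.002 -1.   ] F [-0.3 -0.2  0.6] J [ 31.  10. -24. 122.   5.  50. -37.]
t 16.8 tcp [461.3 -74.1 191.2] stopframe tcp [ -79.9 -256.5] tip [ -79.8 -257.2] tipz 9.2 gap 65.69504704202016
tool x yaw rel stop 90.35619477829889 zaxis [-0.002 -0.003 -1.   ] F [-3.2 -5.7  3.3] J [ 29.  11. -25. 120.   6.  50. -41.]
```

View pics/s4.png

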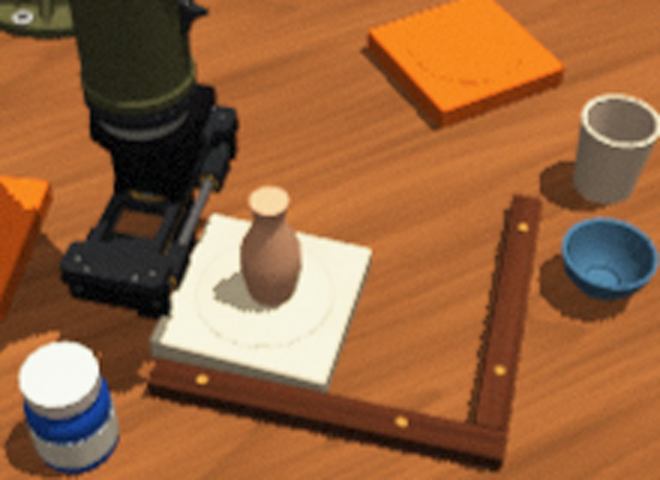

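Contact is made, the vase is upright at (270,255), and the hand is clear of it. Continuing along the strip.

```bash
python3 -m pendant '[[[0.25,0,0,0,0,0],[0.25,0,0,0,0,0],[0.25,0,0,0,0,0],[0.25,0,0,0,0,0],[0.25,0,0,0,0,0],[0.25,0,0,0,0,0],[0.25,0,0,0,0,0],[0.25,0,0,0,0,0],[0.25,0,0,0,0,0],[0.25,0,0,0,0,0]]]' >/dev/null;python3 where.py
python3 -m pendant '[[[0.25,0,0,0,0,0],[0.25,0,0,0,0,0],[0.25,0,0,0,0,0],[0.25,0,0,0,0,0],[0.25,0,0,0,0,0],[0.25,0,0,0,0,0],[0.25,0,0,0,0,0],[0.25,0,0,0,0,0],[0.25,0,0,0,0,0],[0.25,0,0,0,0,0]]]' >/dev/null;python3 where.py
python3 - <<'E'
from workcell import r
import cv2
im=r.get_image("scene")[100:260,160:380,::-1];cv2.imwrite("pics/s5.png",cv2.resize(im,None,fx=3,fy=3,interpolation=2))
E
```

```text
t 17.85 tcp [477.2 -55.8 191.1] stopframe tcp [ -80.3 -232.3] tip [ -80.4 -233.5] tipz 9.1 gap 65.3146966784895
tool x yaw rel stop 90.39589283428091 zaxis [-0.005 -0.004 -1.   ] F [-6.4 -7.3  8.3] J [ 27.  13. -25. 118.   7.  51. -44.]
t 18.85 tcp [493.5 -37.4 191.1] stopframe tcp [ -80.4 -207.6] tip [ -80.5 -209. ] tipz 9.1 gap 64.82944427213168
tool x yaw rel stop 90.3830581405594 zaxis [-0.006 -0.005 -1.   ] F [-7.  -8.1  8.1] J [ 25.  14. -26. 117.   8.  51. -47.]
```

View pics/s5.png

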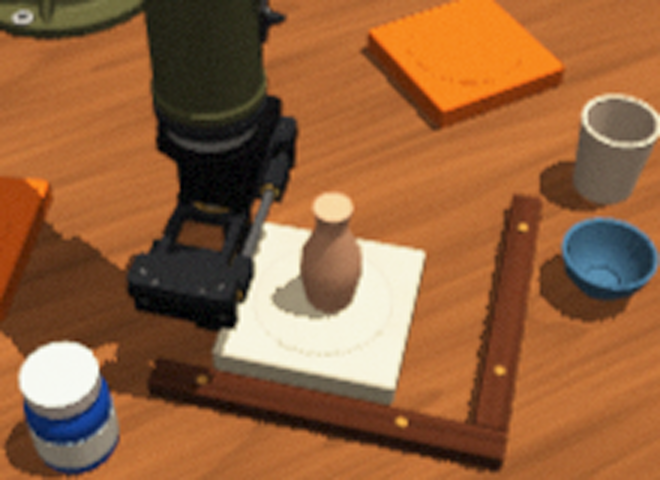

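The bat slides squarely along the right strip with the vase upright at (332,250). Continuing, slower near the end.

```bash
python3 -m pendant '[[[0.25,0,0,0,0,0],[0.25,0,0,0,0,0],[0.25,0,0,0,0,0],[0.25,0,0,0,0,0],[0.25,0,0,0,0,0],[0.25,0,0,0,0,0],[0.25,0,0,0,0,0],[0.25,0,0,0,0,0],[0.25,0,0,0,0,0],[0.25,0,0,0,0,0]]]' >/dev/null;python3 where.py
python3 -m pendant '[[[0.25,0,0,0,0,0],[0.25,0,0,0,0,0],[0.25,0,0,0,0,0],[0.25,0,0,0,0,0],[0.25,0,0,0,0,0],[0.25,0,0,0,0,0],[0.2,0,0,0,0,0],[0.15,0,0,0,0,0],[0.1,0,0,0,0,0],[0.1,0,0,0,0,0]]]' >/dev/null;python3 where.py
python3 -m pendant '[[[0.1,0,0,0,0,0],[0.1,0,0,0,0,0],[0.1,0,0,0,0,0],[0.1,0,0,0,0,0],[0.1,0,0,0,0,0]]]' >/dev/null;python3 where.py
```

```text
t 19.9 tcp [510.  -18.9 191.1] stopframe tcp [ -80.5 -182.9] tip [ -80.6 -184.4] tipz 9.1 gap 65.17225865975824
tool x yaw rel stop 90.3691029388636 zaxis [-0.006 -0.006 -1.   ] F [-7.1 -8.1 10.5] J [ 23.  16. -26. 114.   9.  52. -50.]
t 20.9 tcp [523.6  -3.8 191.1] stopframe tcp [ -80.6 -162.6] tip [ -80.7 -164.2] tipz 9.1 gap 65.14155762885201
tool x yaw rel stop 90.36768285962224 zaxis [-0.006 -0.006 -1.   ] F [-8.  -9.8  9.9] J [ 21.  18. -26. 113.  10.  52. -52.]
t 21.4 tcp [ 5.269e+02 -1.000e-01  1.911e+02] stopframe tcp [ -80.6 -157.6] tip [ -80.7 -159.2] tipz 9.1 gap 65.46936507881392
tool x yaw rel stop 90.36125137566945 zaxis [-0.006 -0.006 -1.   ] F [-8.7 -9.6 10.4] J [ 20.  18. -26. 112.  10.  52. -53.]
```

```bash
python3 -m pendant '[[[0.1,0,0,0,0,0],[0.1,0,0,0,0,0],[0.1,0,0,0,0,0],[0.1,0,0,0,0,0]]]' >/dev/null;python3 where.py
python3 -m pendant '[[[0.1,0,0,0,0,0],[0.1,0,0,0,0,0],[0,0,0,0,0,0]]]' >/dev/null;python3 where.py
```

```text
t 21.8 tcp [529.5   2.9 191.1] stopframe tcp [ -80.6 -153.6] tip [ -80.7 -155.3] tipz 9.1 gap 65.23157856596933
tool x yaw rel stop 90.35920059804981 zaxis [-0.006 -0.006 -1.   ] F [-8.8 -9.5  9.9] J [ 20.  18. -26. 112.  11.  53. -53.]
t 22.1 tcp [531.    4.6 191.1] stopframe tcp [ -80.6 -151.4] tip [ -80.7 -152.9] tipz 9.1 gap 65.2830111920013
tool x yaw rel stop 90.3655084468238 zaxis [-0.006 -0.006 -1.   ] F [-7.6 -7.7 10. ] J [ 20.  18. -26. 112.  11.  53. -53.]
```

Not at the strip yet, since the force has not risen.

```bash
python3 -m pendant '[[[0.1,0,0,0,0,0],[0.1,0,0,0,0,0],[0.1,0,0,0,0,0],[0,0,0,0,0,0]]]' >/dev/null;python3 where.py
python3 -m pendant '[[[0.1,0,0,0,0,0],[0.1,0,0,0,0,0],[0,0,0,0,0,0]]]' >/dev/null;python3 where.py
```

```text
t 22.5 tcp [533.1   6.9 191. ] stopframe tcp [ -80.7 -148.2] tip [ -80.7 -149.7] tipz 9.0 gap 65.06490767205271
tool x yaw rel stop 90.36930166654138 zaxis [-0.006 -0.006 -1.   ] F [-7.5 -8.   8.7] J [ 20.  19. -26. 111.  11.  53. -54.]
t 22.8 tcp [533.9   7.7 191. ] stopframe tcp [ -80.5 -147.1] tip [ -80.7 -149. ] tipz 9.0 gap 64.9576650578255
tool x yaw rel stop 90.34584229769575 zaxis [-0.007 -0.007 -1.   ] F [-9.6 -9.6 11.2] J [ 20.  19. -26. 111.  11.  53. -54.]
```

```bash
python3 -m pendant '[[[0.1,0,0,0,0,0],[0.1,0,0,0,0,0],[0.1,0,0,0,0,0],[0,0,0,0,0,0]]]' >/dev/null;python3 where.py
python3 -m pendant '[[[-0.5,0,0,0,0,0],[-1.5,0,0,0,0,0],[-2.5,0,0,0,0,0],[-2.5,0,0,0,0,0],[0,0,-3,0,0,0],[0,0,-5,0,0,0],[0,0,-5,0,0,0],[-2,0,-4,0,0,0],[-4.5,0,0,0,0,0],[-3,0,0,0,0,0]]]' >/dev/null; python3 where.py
python3 - <<'E'
from fit import *
S=np.array([692.16,63.27,-.7322]);im=r.get_image("top");cv2.imwrite("pics/t6.png",cv2.resize(im[100:260,150:340,::-1],None,fx=3.5,fy=3.5,interpolation=2))
s=near(r.masks_of("stop","top"),(240,160));b=near(r.masks_of("bat","top"),(243,180));v=r.masks_of("vase","top");V=1.-cv2.dilate(v[0]['region'].astype(np.uint8),np.ones((3,3))) if v else None
B,e=fit(b,BAT,[590,55,.84],"top",V);print(B,e,rel(B,S))
r.get_image("scene")
for d in r.spot_point("vase","scene")[:1]+r.spot_point("bat","scene")[:3]: print(d['point'],rel(np.r_[d['point'][:2],0],S)[:2])
E
```

```text
t 23.2 tcp [534.8   8.3 191. ] stopframe tcp [ -80.3 -146.1] tip [ -80.7 -149. ] tipz 9.0 gap 65.34419062911319
tool x yaw rel stop 90.30242619922033 zaxis [-0.012 -0.01  -1.   ] F [-13.8 -14.2  17. ] J [ 19.  19. -26. 111.  11.  53. -54.]
t 24.2 tcp [ 427.2 -111.   362.4] stopframe tcp [ -80.5 -306.7] tip [ -79.9 -306.6] tipz 180.4 gap 65.03173681982906
tool x yaw rel stop 90.50622661075195 zaxis [ 0.003 -0.002 -1.   ] F [-0.2 -0.2 -0.9] J [ 34.  -5. -21. 114.  -2.  71. -28.]
[584.23261359  63.74832842   0.84655093] 146.29019607843134 [np.float64(-80.58595556236226), np.float64(-71.79452139298236), np.float64(0.45576533309292117)]
[587.1, 75.5, 25.0] [np.float64(-86.30954401059674), np.float64(-61.1378697100484)]
[329.6, 293.0, 3.0] [np.float64(-423.21406718617914), np.float64(-71.5225826975798)]
[586.6, 65.3, -0.0] [np.float64(-79.86262123796767), np.float64(-69.05791937932175)]
[334.8, -226.1, 3.2] [np.float64(-72.32460547478695), np.float64(-454.10386250605313)]
```

View pics/t6.png

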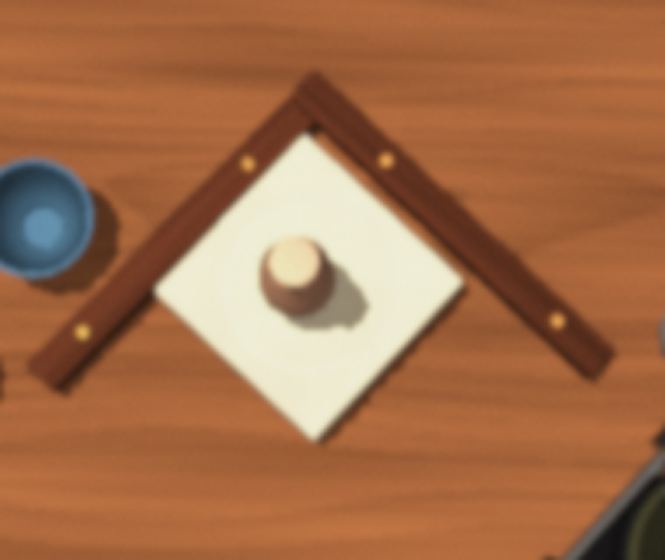

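The left edge is flush. On the right there is a 5–9 mm gap, seen along (380,200)–(465,285). I'll give the -x face a short centred push.

```bash
python3 -m pendant '[[[3.87,-1.83,0,0,0,0],[3.87,-1.83,0,0,0,0],[3.87,-1.83,0,0,0,0],[3.87,-1.83,0,0,0,0],[3.87,-1.83,0,0,0,0],[3.87,-1.83,0,0,0,0],[0,0,0,0,0,-8],[0,0,0,0,0,-8],[0,0,0,0,0,-8],[0,0,0,0,0,-8]]]' 0 >/dev/null
python3 -m pendant '[[[0,0,0,0,0,-8],[0,0,0,0,0,-8],[0,0,0,0,0,-8],[0,0,0,0,0,-8],[0,0,0,0,0,-8],[0,0,0,0,0,-8],[0,0,0,0,0,-8],[0,0,0,0,0,-1.5],[0,0,0,0,0,0]]]' >/dev/null;python3 where.py
```

```text
t 26.45 tcp [499.8 137.9 360.8] stopframe tcp [-192.9  -73.1] tip [-193.1  -73. ] tipz 178.8 gap 43.650454154921306
tool x yaw rel stop 179.96310107514432 zaxis [-0.001  0.001 -1.   ] F [ 0.3  0.5 -0.2] J [ 23.   7. -44. 104.   5.  71.  26.]
```

```bash
python3 -m pendant '[[[0,0,4.5,0,0,0],[0,0,4.5,0,0,0],[0,0,4.5,0,0,0],[0,0,2,0,0,0],[0,0,1.4,0,0,0],[0,0,0,0,0,0]]]' >/dev/null;python3 where.py
python3 -m pendant '[[[-0.3,0,0,0,0,0],[-0.3,0,0,0,0,0],[-0.3,0,0,0,0,0],[-0.3,0,0,0,0,0],[-0.3,0,0,0,0,0],[-0.3,0,0,0,0,0],[-0.3,0,0,0,0,0],[-0.3,0,0,0,0,0],[-0.2,0,0,0,0,0],[-0.2,0,0,0,0,0]]]' >/dev/null;python3 where.py
python3 -m pendant '[[[-0.15,0,0,0,0,0],[-0.15,0,0,0,0,0],[-0.15,0,0,0,0,0],[-0.15,0,0,0,0,0]]]' >/dev/null;python3 where.py
```

```text
t 27.05 tcp [499.2 137.2 190.5] stopframe tcp [-192.9  -74. ] tip [-193.4  -74.4] tipz 8.5 gap 43.20419095902499
tool x yaw rel stop 179.96752887282673 zaxis [-0.003  0.    -1.   ] F [ 0.7 -0.1  0.1] J [ 18.  20. -41. 113.  16.  53.  17.]
t 28.05 tcp [520.7 118.3 191.9] stopframe tcp [-164.3  -73.7] tip [-164.3  -73.7] tipz 9.9 gap 43.54261669880281
tool x yaw rel stop 180.01581997816467 zaxis [-0. -0. -1.] F [ 0.6  0.4 -0.3] J [ 20.  21. -40. 111.  17.  54.  19.]
t 28.45 tcp [523.7 116.  191.9] stopframe tcp [-160.6  -73.4] tip [-161.3  -73.7] tipz 9.9 gap 43.14088109139641
tool x yaw rel stop 180.1091996614704 zaxis [-0.004  0.001 -1.   ] F [-8.1  4.4  6.9] J [ 20.  22. -40. 110.  17.  54.  19.]
```

```bash
python3 -m pendant '[[[-0.15,0,0,0,0,0],[-0.15,0,0,0,0,0],[-0.15,0,0,0,0,0],[0,0,0,0,0,0]]]' >/dev/null;python3 where.py
python3 -m pendant '[[[-0.15,0,0,0,0,0],[-0.15,0,0,0,0,0],[0,0,0,0,0,0]]]' >/dev/null;python3 where.py
```

```text
t 28.85 tcp [526.8 113.8 191.9] stopframe tcp [-156.7  -73. ] tip [-157.6  -73.2] tipz 9.9 gap 43.43847733958692
tool x yaw rel stop 180.12181914748433 zaxis [-0.004  0.002 -1.   ] F [-6.1  5.3  4.2] J [ 20.  22. -40. 110.  17.  54.  20.]
t 29.15 tcp [528.8 112.  191.9] stopframe tcp [-154.   -72.9] tip [-155.   -73.2] tipz 9.9 gap 43.68535481229595
tool x yaw rel stop 180.130573962525 zaxis [-0.005  0.003 -1.   ] F [-6.7  4.5  5.1] J [ 20.  22. -40. 110.  17.  54.  20.]
```

Sliding steadily, no rise in force yet.

```bash
python3 -m pendant '[[[-0.15,0,0,0,0,0],[-0.15,0,0,0,0,0],[0,0,0,0,0,0]]]' >/dev/null;python3 where.py
python3 -m pendant '[[[-0.1,0,0,0,0,0],[-0.1,0,0,0,0,0],[0,0,0,0,0,0]]]' >/dev/null;python3 where.py
```

```text
t 29.45 tcp [531.  110.  191.9] stopframe tcp [-151.1  -73. ] tip [-152.   -73.2] tipz 9.9 gap 43.43642702943023
tool x yaw rel stop 180.1296377287634 zaxis [-0.005  0.003 -1.   ] F [-6.5  5.3  5.1] J [ 20.  22. -40. 110.  17.  54.  20.]
t 29.75 tcp [531.9 109.4 191.8] stopframe tcp [-150.   -72.8] tip [-151.2  -73.2] tipz 9.8 gap 43.39998170571872
tool x yaw rel stop 180.1549062421862 zaxis [-0.006  0.003 -1.   ] F [-9.4  6.4  7.1] J [ 20.  23. -40. 110.  17.  54.  20.]
```

```bash
python3 -m pendant '[[[-0.1,0,0,0,0,0],[-0.1,0,0,0,0,0],[-0.1,0,0,0,0,0],[0,0,0,0,0,0]]]' >/dev/null;python3 where.py
python3 -m pendant '[[[0.5,0,0,0,0,0],[1.5,0,0,0,0,0],[2.5,0,0,0,0,0],[0,0,-3,0,0,0],[0,0,-5,0,0,0],[0,0,-5,0,0,0],[1.5,0,-4,0,0,0],[4,0,0,0,0,0],[4,0,0,0,0,0],[0,0,0,0,0,0]]]' >/dev/null; python3 where.py
python3 - <<'E'
from fit import *
S=np.array([692.16,63.27,-.7322]);im=r.get_image("top");cv2.imwrite("pics/t7.png",cv2.resize(im[100:260,150:340,::-1],None,fx=3.5,fy=3.5,interpolation=2))
b=near(r.masks_of("bat","top"),(243,180));v=r.masks_of("vase","top");V=1.-cv2.dilate(v[0]['region'].astype(np.uint8),np.ones((3,3))) if v else None
B,e=fit(b,BAT,[590,55,.84],"top",V);print(B,e,rel(B,S))
r.get_image("scene")
for d in r.spot_point("vase","scene")[:1]+r.spot_point("bat","scene")[:3]: print(d['point'],rel(np.r_[d['point'][:2],0],S)[:2])
E
```

```text
t 30.15 tcp [532.7 109.  191.8] stopframe tcp [-149.2  -72.6] tip [-151.1  -73.2] tipz 9.8 gap 43.48439249621702
tool x yaw rel stop 180.20623750884457 zaxis [-0.01   0.005 -1.   ] F [-14.7   9.2  11.9] J [ 20.  23. -40. 109.  17.  55.  21.]
t 31.15 tcp [428.6 202.1 362.5] stopframe tcp [-288.8  -73. ] tip [-288.5  -73. ] tipz 180.5 gap 43.62488689949869
tool x yaw rel stop 180.4360234703703 zaxis [ 0.001 -0.001 -1.   ] F [ 0.8 -0.8 -0.2] J [ 21.   0. -49. 109.   0.  71.  21.]
[592.21783322  57.8974678    0.84066017] 119.38431372549019 [np.float64(-70.73596027081692), np.float64(-70.80766009477627), np.float64(0.11824927387119248)]
[595.5, 63.6, 25.4] [np.float64(-72.10717981755629), np.float64(-64.37250281571002)]
[596.6, 56.4, 3.6] [np.float64(-66.47585047633888), np.float64(-68.99182417828526)]
[331.8, 295.9, 0.2] [np.float64(-423.5165865850306), np.float64(-67.89512049745719)]
[338.8, -222.2, -0.8] [np.float64(-71.95696240056293), np.float64(-448.52938149254385)]
```

View pics/t7.png

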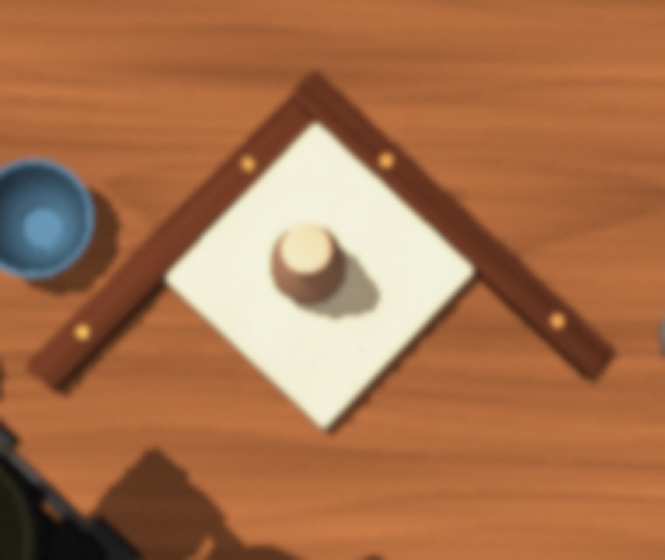

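The bat is flush in both strips at (-70.7,-70.8) mm and 0.1°. The vase is upright near its middle at (308,265), and the hand is clear. Handing in.

```bash
python3 -c "
from workcell import r
print(r.close_job())"
```

```text
the job is handed in; nothing more can be done
None
```

The job is handed in: the bat is home against both strips, measured at (-70.7, -70.8) mm and 0.1° off square. The vase is standing within about 10 mm of its middle, cup, jar and bowl were not touched, and the hand is clear.

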